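# Set out the colour wheel for the mixing lesson

## Robot

A 6-joint arm with a two-finger parallel gripper is mounted at the origin on the work surface. World frame = base frame: x ahead of the robot, y to its left, z up, the work surface at z = 0. Lengths are in mm, angles in rad, forces in N, time in s.
With the tool pointing down it reaches from about 325 to 850 mm from the base axis. Payload 15.5 kg.
Tool frame: the origin (TCP) lies midway between the tips of the shut fingers; the grasp point (between the pads) lies 19 mm behind it; z points along the fingers, y is the line along which they close (so a half turn about z gives the same grasp; the last joint's range is limited). The gripper opens to 91 mm and grips with 3 to 60 N. Pads are 32 mm wide; open, the fingers measure 118 mm over their backs; the gripper's body (76 mm by 178 mm) begins 60 mm behind the grasp point.
Start: joints at [-1.397, 0.494, 1.345, -0, 1.302, -0.096], TCP at [166.588, -602.391, 213.915] pointing down, gripper open.
Joint ranges: [-2.91, 2.91], [-0.82, 2.16], [0.22, 2.67], [-1.22, 4.37], [0.12, 2.79], [-3.08, 3.08]. Speed limits (rad/s): [1.89, 1.89, 2.57, 3.01, 3.01, 3.01].

## Interface

Orientations are given as a rotation vector (axis times angle).
In Python, from bench import readout, cams, order gives the robot as it stands.
- The arm moves only by the tool apply_moves, never from a script. Its argument "commands" is a list of rows, each a list of 6 numbers: the shift along the tool's x, y, z in mm, then the turn, a rotation vector about the tool's x, y, z in degrees. In form: [[dx, dy, dz, ax, ay, az], ...]. A call has 1 to 5 rows; each row shifts and turns the commanded pose from where the row before left it, along the tool's axes as they then stand; what a row does not reach is not made up. A row lasts 1/8 s, in which the tool goes at most 62.5 mm and 10.7 degrees, less where a joint would pass 70% of its speed; a pose out of reach is approached as far as the arm can. A call is refused whole if a number of a shift passes 62.5 or a number of a turn 10.7, either way. A call with a gripper value outside its range is refused whole. "claw" is the closure in counts, from 0 (fully open) to 255 (shut), set as the call begins (left out, the last holds). The fingers move at their own pace and stop on an object; "newtons" is the grip in N (left out, the last holds). Time passes only in rows, so rows that do not move let the fingers close. It gives the time, the measured TCP pose, the force, the opening and the grip force at its end, in the units of the state.
- readout.read_state(): the state, without advancing time (a new reading comes with each control period).
- cams.grab_frame(name): name is "scene" or "top"; returns the picture (420x560x3 uint8, red, green, blue); there is no depth.
- cams.get_calibration(name): a dict with "fx", "fy", "cx", "cy" (pixels), "rvec" (rotation vector, rad) and "tvec" (3), from world to camera coordinates, as OpenCV has them. Camera axes: x right, y down, z forward; pixel columns grow to the right and rows downward; lengths in mm; the calibration is good to about 2 mm. A picture is of the moment at which its call begins. get_calibration takes no time and is no camera call.
- order.hand_in(): hands the job in; it is judged then, once.
The state is a dict: "clock": time; "joint_pos": joint angles; "joint_vel": joint speeds; "effort": joint torques, N m; "position": TCP position; "tcp_rot": TCP orientation; "contact_force": force on the tool from outside, world axes, zero at the start; "torque": the same for the moment, N m; "width": finger opening in mm; "grasp_force": force on a finger pad.
Only numpy, scipy, OpenCV 4.12 (cv2) and the standard library are available. Lean on these libraries where they do the work, as an engineer would, in place of code of your own. Each camera call takes 0.05 s, during which the arm holds its last target. There are 200 camera calls.

## Task

Set out the colour-wheel board for the mixing lesson: draw the orange, green and violet paint sticks out of their wooden block and stand each upright on the empty ring between the two bottles it is mixed from (orange between red and yellow, green between yellow and blue, violet between blue and red), and stand the steel water pot upright on the ring in the middle of the board. Set each thing down rather than dropping it, leave the red, yellow and blue bottles where they stand, and leave the brown stick in the block.

Things in the scene. Friction and masses are not known exactly. Their poses are not given: they have to be found in the camera images.
- board: fixed round wooden board, 290 mm across, 14 mm thick. Origin: centre of its underside (its top is 14 mm up), z up. Seven flat ring marks on top: six 54 mm across with centres 115 mm from the board's centre at 0, 60, 120, 180, 240, 300 degrees from its x axis, and one 72 mm across in the middle. Bottles stand on every second outer ring; the other three and the middle one are empty.
- red_bottle: round red squeeze bottle of paint, 42 mm across, 115 mm tall, about 0.14 kg, standing loose on one of the board's outer rings (which one changes). Origin: centre of its underside, z up.
- yellow_bottle: round yellow squeeze bottle of paint, same size as the red one, standing loose on another outer ring of the board. Origin: centre of its underside, z up.
- blue_bottle: round dark blue squeeze bottle of paint, same size as the red one, standing loose on another outer ring of the board. Origin: centre of its underside, z up.
- stick_block: pale wooden block, 196 x 58 x 45 mm tall, fixed on the table, left or right of the board. Origin: centre of its underside; x along the row of holes, z up. Four upright blind holes of 25 mm bore, 35 mm deep, at x = -72, -24, +24, +72 mm, y = 0; one paint stick stands in each, 75 mm of it above the block.
- orange_stick: orange paint stick: plain round rod, 24 mm across, 110 mm tall, flat ends (the top 28 mm is the cap, same colour, above a thin white line), about 45 g. At the start upright in one of the block's holes (which one changes) with 1 mm of play: draw it 35 mm straight up to free it. Origin: centre of its foot, z along the stick, up.
- green_stick: green paint stick, same size and start as the orange one, in another hole of the block. Origin: centre of its foot, z up.
- violet_stick: violet (purple) paint stick, same size and start as the orange one, in another hole of the block. Origin: centre of its foot, z up.
- brown_stick: dark brown paint stick, same size, in another hole of the block; it is not used and stays there. Origin: centre of its foot, z up.
- water_pot: open straight-sided round steel pot, 60 mm across outside, 72 mm tall, wall 3 mm, empty, about 0.12 kg, standing loose on the table on the other side of the board from the block. It can be gripped across its outside. Origin: centre of its underside, z up.
Things that resemble listed ones, but are neither listed nor needed, are in the scene too. Of the things that look like the water_pot, the larger one is meant. What is shaped like the orange_stick but pink is not meant.

How it is judged (in metres and radians):
At the end, for the whole second after the job is handed in: Each stick upright (0.1 rad) on the board: 103-127 mm from its centre, within 130 mm of each of its two bottles (within 12 mm of the ring's centre always passes). Pot upright on the board, within 12 mm of its centre. Bottles upright, moved under 12 mm. Brown stick in its hole. All let go, at rest (horizontal distance between orange_stick and board between 0.103 and 0.127 m and horizontal distance between each of orange_stick, violet_stick and red_bottle below 0.13 m and horizontal distance between each of orange_stick, green_stick and yellow_bottle below 0.13 m and z of orange_stick in the frame of board between 0.01 and 0.018 m and angle between each of orange_stick, green_stick, violet_stick, water_pot, red_bottle, yellow_bottle, blue_bottle's own z axis and vertical below 0.1 rad and linear speed of each of orange_stick, green_stick, violet_stick, water_pot below 0.02 m/s and horizontal distance between green_stick and board between 0.103 and 0.127 m and horizontal distance between each of green_stick, violet_stick and blue_bottle below 0.13 m and z of green_stick in the frame of board between 0.01 and 0.018 m and horizontal distance between violet_stick and board between 0.103 and 0.127 m and z of violet_stick in the frame of board between 0.01 and 0.018 m and horizontal distance between water_pot and board below 0.012 m and z of water_pot in the frame of board between 0.01 and 0.018 m and distance of each of red_bottle, yellow_bottle, blue_bottle from where it was at the start of the episode below 0.012 m and distance of brown_stick from where it was at the start of the episode below 0.01 m); the robot touches nothing.
It fails at once if a bottle on the board is shifted by more than 12 mm or tipped ((distance of red_bottle from where it was at the start of the episode above 0.012 m or angle between red_bottle's own z axis and vertical above 0.25 rad) or (distance of yellow_bottle from where it was at the start of the episode above 0.012 m or angle between yellow_bottle's own z axis and vertical above 0.25 rad) or (distance of blue_bottle from where it was at the start of the episode above 0.012 m or angle between blue_bottle's own z axis and vertical above 0.25 rad)).
It fails at once if the brown stick is drawn up by more than 10 mm (distance of brown_stick from where it was at the start of the episode above 0.01 m).
It fails at once if a stick or the pot is dropped (it falls free of the fingers faster than 0.6 m/s, that is from about 18 mm up or more) ((linear speed of orange_stick above 0.6 m/s and contact force between orange_stick and the fingers below 0.05 N) or (linear speed of green_stick above 0.6 m/s and contact force between green_stick and the fingers below 0.05 N) or (linear speed of violet_stick above 0.6 m/s and contact force between violet_stick and the fingers below 0.05 N) or (linear speed of water_pot above 0.6 m/s and contact force between water_pot and the fingers below 0.05 N)).
It also fails if it takes over 128 s, if anything falls off the work surface, if the arm or the gripper's body presses on something with over 40 N, if the wrist force passes 120 N, or if a joint passes its speed limit or range.

## Working session

There is one attempt and no reset: what is moved stays moved. The work goes in short steps, Python scripts to look and compute and a tool call to move; the robot and the scene stay as the last step left them, time stands still between calls to the robot, and variables do not carry over. Pictures are saved under pics/ and viewed, at most 14 in all, crops included, and the job is handed in when it is done.

Besides the shell and the picture viewer there is one more tool, called after ">>>" in YAML: its name, and indented under it one key for each argument. apply_moves: Moves the arm, as the interface text tells. Its arguments: {"type":"object","properties":{"commands":{"type":"array"},"claw":{"type":"number"},"newtons":{"type":"number"}},"required":["commands"]}

```bash
ls; mkdir -p pics; python3 - <<'E'
from bench import readout, cams
import cv2
for n in("scene","top"):
    cv2.imwrite(f"pics/{n}0.png",cams.grab_frame(n)[:,:,::-1]); print(cams.get_calibration(n))
print(readout.read_state())
E
```

```text
pics
{'fx': 497.84848291006176, 'fy': 497.84848291006176, 'cx': 284.8420741022028, 'cy': 208.14390562102952, 'rvec': array([ 2.03783062,  1.62963057, -0.5454774 ]), 'tvec': array([-104.74041297, -387.89416684, 1507.03095003])}
{'fx': 399.7565654458525, 'fy': 399.7565654458525, 'cx': 285.39404219061953, 'cy': 210.20396475002752, 'rvec': array([ 2.12688558, -2.10209057,  0.21449859]), 'tvec': array([ -9.4511442 , 541.80968202, 807.15901866])}
{'clock': 0.1, 'joint_pos': array([-1.39649429e+00,  4.94099590e-01,  1.34606417e+00,  9.93125181e-06,
        1.30251771e+00, -9.55008024e-02]), 'joint_vel': array([ 5.98470708e-04, -2.24360071e-03, -5.29573275e-04, -1.56014651e-03,
       -7.08777315e-05, -5.37104264e-04]), 'effort': array([ 7.76921497e-04, -8.80242777e+01, -3.82543373e+01,  7.05337641e-02,
        4.82547458e-02, -3.75094635e-05]), 'position': array([ 166.5340838 , -602.04633419,  213.4129358 ]), 'tcp_rot': array([-3.11197211e+00, -4.22370570e-01,  5.23234714e-05]), 'contact_force': array([ 0.09026716, -0.00680557, -0.50809349]), 'torque': array([ 0.02429315,  0.01318253, -0.01202079]), 'grasp_force': 0.0, 'width': 91.1103123905753}
```

View pics/scene0.png

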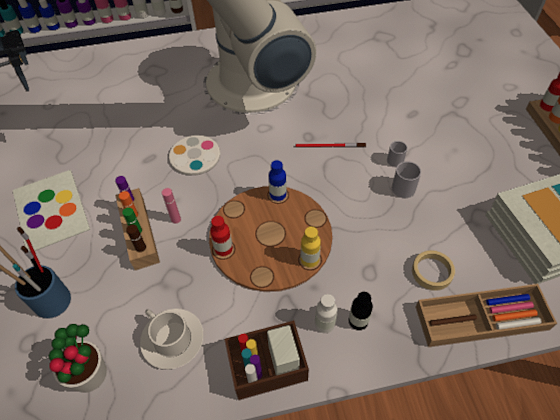

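View pics/top0.png

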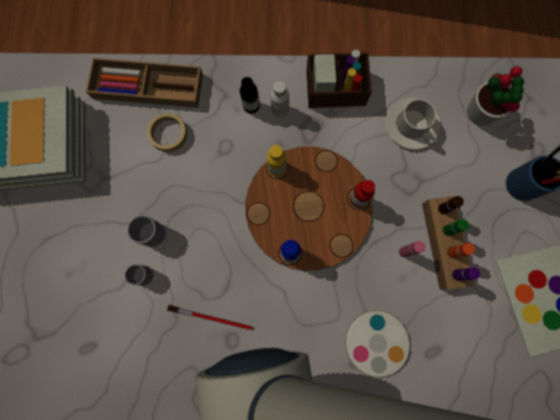

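The top view shows the board's centre near (309,207). Yellow is at (277,160), red at (363,193) and blue at (291,251). The block is around (450,242), with brown, green, orange and violet running from top to bottom. The large pot is near (147,231). I'll enlarge crops next.

```bash
python3 - <<'E'
import cv2
t=cv2.imread("pics/top0.png")
cv2.imwrite("pics/c1.png",cv2.resize(t[130:290,230:390],None,fx=3.75,fy=3.75,interpolation=cv2.INTER_CUBIC))
a=cv2.resize(t[180:300,400:490],None,fx=4,fy=4,interpolation=cv2.INTER_CUBIC)
b=cv2.resize(t[180:300,110:200],None,fx=4,fy=4,interpolation=cv2.INTER_CUBIC)
cv2.imwrite("pics/c2.png",cv2.convertScaleAbs(cv2.hconcat([a,b]),alpha=1.6))
E
```

```text
(no output)
```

View pics/c1.png

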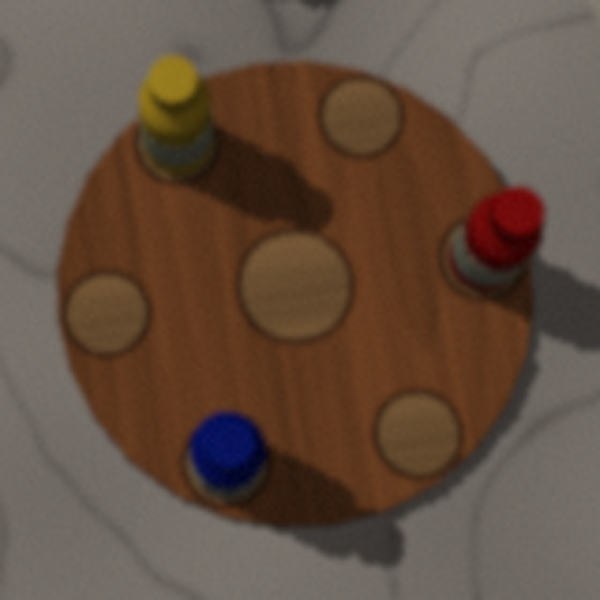

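View pics/c2.png

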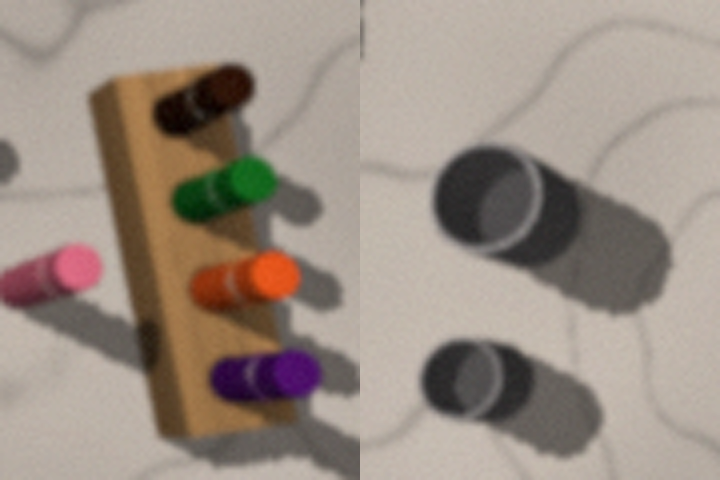

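c1: ring centres are at (361,117), (107,313), (418,434), with the middle at (295,286). Bottle caps are at yellow (175,80), red (518,213) and blue (228,440).
c2: stick tops are at brown (235,86), green (255,180), orange (276,275) and violet (297,373). The pot rim centre is at (487,199), and the pink stick's top is at (78,268).

```bash
cat > h.py <<'E'
import numpy as np, cv2
from bench import cams
def proj(n,p):
    c=cams.get_calibration(n);K=np.array([[c['fx'],0,c['cx']],[0,c['fy'],c['cy']],[0,0,1.]])
    return cv2.projectPoints(np.float64(p).reshape(-1,3),c['rvec'],c['tvec'],K,None)[0].reshape(-1,2)
def back(n,uv,z):
    c=cams.get_calibration(n);R=cv2.Rodrigues(c['rvec'])[0];C=-R.T@c['tvec'].ravel()
    d=R.T@np.array([(uv[0]-c['cx'])/c['fx'],(uv[1]-c['cy'])/c['fy'],1]);return (C+d*(z-C[2])/d[2])[:2]
E
python3 - <<'E'
from h import *
f=lambda p,s,o:(np.array(p)+.5)/s-.5+o
B={}
for k,p,z in [('mid',(295,286),14),('oran',(361,117),14),('gree',(107,313),14),('viol',(418,434),14),('Y',(175,80),129),('R',(518,213),129),('B',(228,440),129)]:
    B[k]=back('top',f(p,3.75,(230,130)),z)
for k,p,z in [('sbr',(235,86),120),('sgr',(255,180),120),('sor',(276,275),120),('svi',(297,373),120),('pink',(78,268),110)]: B[k]=back('top',f(p,4,(400,180)),z)
B['pot']=back('top',f((127,199),4,(110,180)),72)
for k in B:
    d=B[k]-B['mid'];q=B[k]-B['sbr'];print(k,B[k].round(1),np.hypot(*d).round(1),np.degrees(np.arctan2(d[1],d[0])).round(1),np.hypot(*q).round(1),np.degrees(np.arctan2(q[1],q[0])).round(1),np.hypot(*B[k]).round())
for k,z in [('mid',14),('viol',14),('sbr',120),('svi',120),('pot',72)]: print(k,proj('scene',[*B[k],z]).round())
E
```

```text
mid [560.9 -54.8] 0.0 0.0 294.5 88.1 564.0
oran [668.4 -95.7] 115.0 -20.8 279.3 65.2 675.0
gree [542.9  58.4] 114.6 99.0 407.6 91.2 546.0
viol [ 472.  -127.7] 114.9 -140.6 235.1 109.7 489.0
Y [649.2  16.7] 113.6 39.0 378.7 75.0 649.0
R [ 577.  -166.8] 113.1 -81.8 184.1 81.9 601.0
B [454.3 -13.8] 114.2 158.9 349.0 106.1 455.0
sbr [ 551.2 -349.1] 294.5 -91.9 0.0 0.0 652.0
sgr [ 503.6 -355.4] 306.0 -100.8 48.0 -172.5 616.0
sor [ 456.6 -362. ] 324.4 -108.7 95.4 -172.2 583.0
svi [ 409.4 -368.3] 348.2 -115.8 143.1 -172.3 551.0
pink [ 460.1 -268.8] 236.5 -115.2 121.4 138.6 533.0
pot [493.9 297.8] 358.9 100.8 649.4 95.1 577.0
mid [[269. 232.]]
viol [[232. 208.]]
sbr [[129. 227.]]
svi [[119. 178.]]
pot [[406. 169.]]
```

>>> apply_moves:
  commands:
    - [0, 0, 0, 0, 0, 7.8]
    - [39, -28, 0, 0, 0, 0]
    - [39, -28, 0, 0, 0, 0]
    - [39, -28, 0, 0, 0, 0]
    - [39, -28, 0, 0, 0, 0]
  claw: 0
  newtons: 20

```text
clock: 0.72
position: [307.1, -469.3, 213.7]
tcp_rot: [-3.134, -0.209, 0.0]
contact_force: [0.0, -0.5, 0.7]
width: 91.1
grasp_force: 0.0
```

```bash
cat > d.py <<'E'
import sys
from h import *
from bench import readout
from scipy.spatial.transform import Rotation as Ro
T=dict(mid=(560.9,-54.8),oran=(668.4,-95.7),gree=(542.9,58.4),viol=(472,-127.7),sgr=(504,-355.5),sor=(456.6,-362),svi=(409.4,-368.3),pot=(493.9,297.8))
s=readout.read_state();R=Ro.from_rotvec(s['tcp_rot']).as_matrix();p=s['position']
print(s['clock'],p.round(1),R.round(3).tolist(),s['width'],s['grasp_force'],s['contact_force'].round(1))
for a in sys.argv[1:]:
    n,z=a.split(',');print(a,(R.T@(np.array([*T[n],float(z)])-p)).round(1))
E
python3 d.py svi,200
```

```text
0.725 [ 307.1 -469.3  213.7] [[0.991, 0.133, -0.0], [0.133, -0.991, 0.0], [-0.0, -0.0, -1.0]] 91.14103591111537 0.0 [ 0.  -0.5  0.7]
svi,200 [114.8 -86.5  13.7]
```

>>> apply_moves:
  commands:
    - [39, -29, 4, 0, 0, 0]
    - [39, -29, 4, 0, 0, 0]
    - [37, -28.5, 6, 0, 0, 0]
    - [0, 0, 30, 0, 0, 0]
    - [0, 0, 0, 0, 0, 0]

```text
clock: 1.35
position: [408.0, -368.2, 168.3]
tcp_rot: [-3.131, -0.211, 0.004]
contact_force: [-0.6, -0.2, 0.0]
width: 91.5
grasp_force: 0.0
```

```bash
python3 d.py svi,85; python3 - <<'E'
from h import *
t=cams.grab_frame("top");s=cams.grab_frame("scene")
a=cv2.resize(t[180:330,390:540],None,fx=2.6,fy=2.6);b=cv2.resize(s[140:290,80:230],None,fx=2.6,fy=2.6)
cv2.imwrite("pics/v1.png",cv2.convertScaleAbs(cv2.hconcat([a,b])[:,:,::-1],alpha=1.4))
E
```

```text
1.35 [ 408.  -368.2  168.3] [[0.991, 0.134, -0.003], [0.134, -0.991, 0.003], [-0.002, -0.003, -1.0]] 91.46908905868146 0.0 [-0.6 -0.2  0. ]
svi,85 [ 1.5  0.6 83.3]
```

View pics/v1.png

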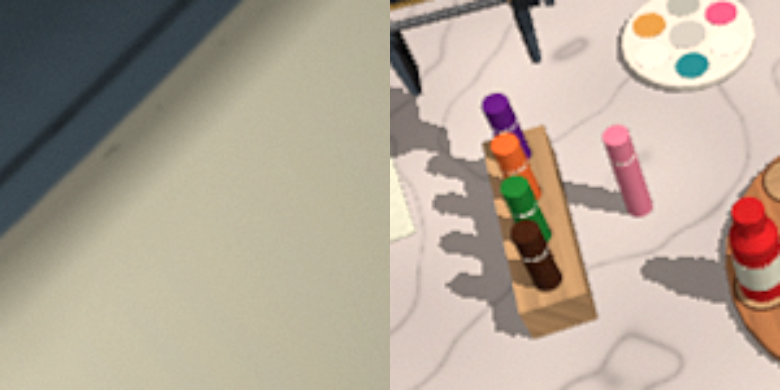

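The scene crop shows violet's top at about (496,104) and finger tips at about (415,90) and (535,60). I'll check these against projections of the TCP and the tops.

```bash
python3 - <<'E'
from h import *
P=[[408,-368.2,168.3],[409.4,-368.3,120],[456.6,-362,120],[504,-355.5,120],[551.2,-349.1,120]]
q=proj('scene',P);print(q.round(1),((q-[80,140])*2.6+[390,0]).round())
E
```

```text
[[112.3 163.9]
 [118.5 178.3]
 [121.9 193.8]
 [125.5 210.2]
 [129.3 227.3]] [[474.  62.]
 [490. 100.]
 [499. 140.]
 [508. 182.]
 [518. 227.]]
```

```bash
python3 - <<'E'
from h import *
f=lambda p,s,o:(np.array(p)+.5)/s-.5+o
for p in [(118,80),(190,437),(298,420)]: print(back('top',f(p,4,(400,180)),45))
s=cv2.imread("pics/scene0.png");c=s[160:280,100:220]
a=cv2.resize(c,None,fx=5,fy=5,interpolation=cv2.INTER_CUBIC)
for P in [[409.4,-368.3,120],[456.6,-362,120],[504,-355.5,120],[551.2,-349.1,120]]:
    q=((proj('scene',P)[0]-[100,160]+.5)*5-.5).astype(int);cv2.drawMarker(a,tuple(map(int,q)),(255,255,255),0,12,1)
cv2.imwrite("pics/v2.png",a)
E
```

```text
[ 571.38724308 -318.30486124]
[ 379.43466621 -344.40969617]
[ 388.87447026 -401.81465753]
```

View pics/v2.png

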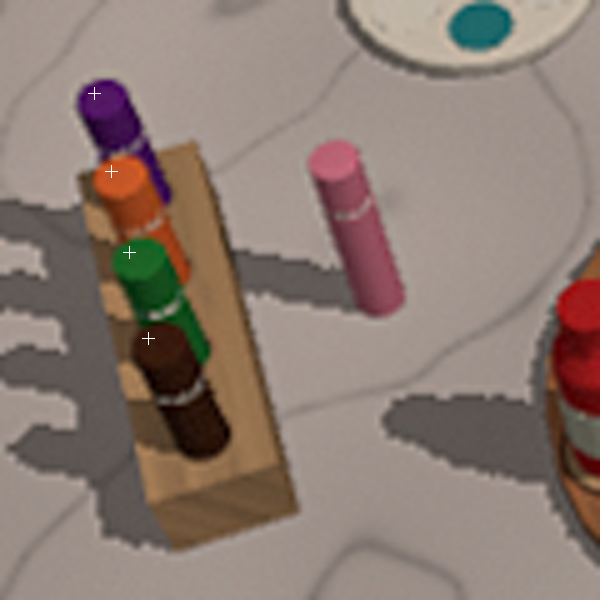

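The stick tops sit about 2 px right of the predictions, roughly 3–5 mm toward +y. The top camera agrees with the block edges, so I'll use the average, shifted about 2 mm toward +y. Next I descend and close gently.

>>> apply_moves:
  commands:
    - [1.5, -1, 28, 0, 0, 0]
    - [0, 0, 28, 0, 0, 0]
    - [0, 0, 28, 0, 0, 0]
    - [0, 0, 3, 0, 0, 0]
    - [0, 0, 0, 0, 0, 0]

```text
clock: 2.08
position: [410.3, -369.2, 84.1]
tcp_rot: [3.134, 0.209, 0.001]
contact_force: [0.1, -0.9, 0.1]
width: 91.0
grasp_force: 0.0
```

>>> apply_moves:
  commands:
    - [0, 0, 0, 0, 0, 0]
    - [0, 0, 0, 0, 0, 0]
    - [0, 0, 0, 0, 0, 0]
    - [0, 0, 0, 0, 0, 0]
    - [0, 0, 0, 0, 0, 0]
  claw: 255
  newtons: 8

```text
clock: 2.7
position: [410.1, -368.3, 82.9]
tcp_rot: [-3.135, -0.21, 0.0]
contact_force: [-0.0, -0.3, 0.2]
width: 44.0
grasp_force: 0.0
```

>>> apply_moves:
  commands:
    - [0, 0, 0, 0, 0, 0]
    - [0, 0, 0, 0, 0, 0]
    - [0, 0, 0, 0, 0, 0]
    - [0, 0, 0, 0, 0, 0]

```text
clock: 3.2
position: [410.0, -368.2, 82.9]
tcp_rot: [-3.134, -0.21, 0.0]
contact_force: [0.8, 1.3, -0.1]
width: 24.1
grasp_force: 8.0
```

>>> apply_moves:
  commands:
    - [0, -0.5, -5, 0, 0, 0]
    - [0, 0, -12, 0, 0, 0]
    - [0, 0, -20, 0, 0, 0]
    - [0, 0, -25, 0, 0, 0]
    - [0, 0, 0, 0, 0, 0]
  newtons: 20

```text
clock: 3.82
position: [410.9, -368.9, 147.2]
tcp_rot: [3.131, 0.21, 0.004]
contact_force: [0.3, -0.2, 0.1]
width: 23.7
grasp_force: 20.0
```

>>> apply_moves:
  commands:
    - [0, 0, -25, 0, 0, 0]
    - [0, 0, -30, 0, 0, 0]
    - [0, 0, -20, 0, 0, 0]
    - [0, 0, 0, 0, 0, 0]

```text
clock: 4.32
position: [410.4, -368.3, 220.8]
tcp_rot: [3.133, 0.21, 0.002]
contact_force: [-0.2, -0.0, -0.4]
width: 23.4
grasp_force: 20.0
```

```bash
python3 d.py viol,220
```

```text
4.325 [ 410.4 -368.3  220.8] [[0.991, 0.133, 0.001], [0.133, -0.991, -0.002], [0.001, 0.002, -1.0]] 23.37565217321759 19.989005271345377 [-0.2 -0.  -0.4]
viol,220 [  93.1 -230.3    0.4]
```

>>> apply_moves:
  commands:
    - [19, -46, 0, 0, 0, 0]
    - [19, -46, 0, 0, 0, 0]
    - [19, -46, 0, 0, 0, 0]
    - [19, -46, 0, 0, 0, 0]
    - [17, -46, 0, 0, 0, 0]

```text
clock: 4.95
position: [471.3, -125.8, 218.7]
tcp_rot: [-3.134, -0.21, 0.002]
contact_force: [0.9, -0.8, -1.0]
width: 23.3
grasp_force: 20.0
```

>>> apply_moves:
  commands:
    - [0, 0, 25, 0, 0, 0]
    - [0, 0, 30, 0, 0, 0]
    - [0, 0, 30, 0, 0, 0]
    - [0, 0, 25, 0, 0, 0]
    - [0, 0, 0, 0, 0, 0]

```text
clock: 5.58
position: [469.8, -126.8, 107.8]
tcp_rot: [-3.133, -0.21, 0.007]
contact_force: [0.2, -0.2, 0.6]
width: 23.6
grasp_force: 20.0
```

```bash
python3 d.py viol,87.5; python3 - <<'E'
from h import *
s=cams.grab_frame("scene")
cv2.imwrite("pics/v3.png",cv2.resize(s[140:300,170:350],None,fx=4,fy=3.7,interpolation=2)[:,:,::-1])
E
```

```text
5.575 [ 469.8 -126.8  107.8] [[0.991, 0.133, -0.004], [0.133, -0.991, 0.002], [-0.004, -0.002, -1.0]] 23.59054277050278 19.98905025422573 [ 0.2 -0.2  0.6]
viol,87.5 [ 2.1  1.2 20.3]
```

View pics/v3.png

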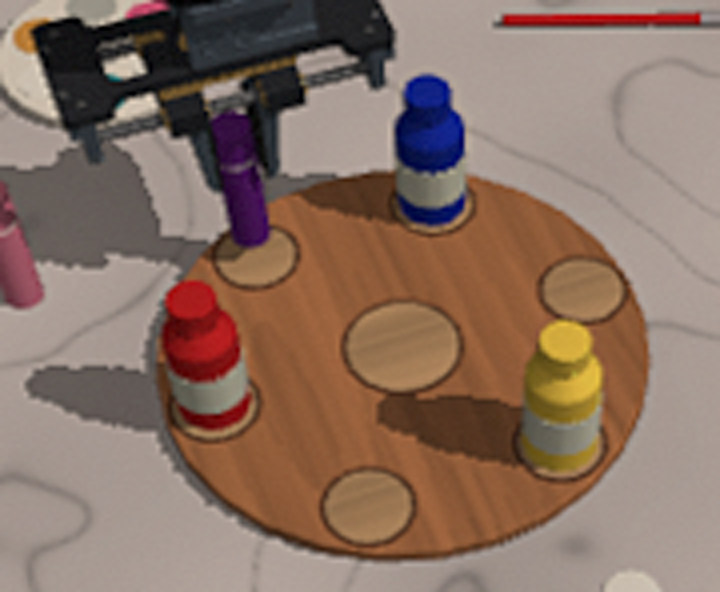

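The violet stick hangs about 20 mm above its ring, with its foot at (250,238) and the ring at (257,257). It is well lined up, so I lower it.

>>> apply_moves:
  commands:
    - [2, 1, 8, 0, 0, 0]
    - [0, 0, 7, 0, 0, 0]
    - [0, 0, 4, 0, 0, 0]
    - [0, 0, 0, 0, 0, 0]
    - [0, 0, 0, 0, 0, 0]

```text
clock: 6.25
position: [473.7, -128.3, 91.1]
tcp_rot: [3.134, 0.21, 0.0]
contact_force: [-0.7, -0.1, 0.5]
width: 23.4
grasp_force: 20.0
```

>>> apply_moves:
  commands:
    - [0, 0, 2, 0, 0, 0]
    - [0, 0, 1, 0, 0, 0]
    - [0, 0, 1, 0, 0, 0]
    - [0, 0, 0, 0, 0, 0]

```text
clock: 6.75
position: [473.6, -128.2, 86.9]
tcp_rot: [-3.135, -0.21, 0.0]
contact_force: [0.8, -0.3, -0.2]
width: 23.3
grasp_force: 20.0
```

>>> apply_moves:
  commands:
    - [0, 0, 0.8, 0, 0, 0]
    - [0, 0, 0, 0, 0, 0]

```text
clock: 7.0
position: [473.9, -128.2, 86.6]
tcp_rot: [3.134, 0.21, 0.001]
contact_force: [-1.2, 1.7, 12.8]
width: 23.5
grasp_force: 20.0
```

>>> apply_moves:
  commands:
    - [0, 0, 0, 0, 0, 0]
    - [0, 0, 0, 0, 0, 0]
    - [0, 0, 0, 0, 0, 0]
    - [0, 0, 0, 0, 0, 0]
  claw: 80

```text
clock: 7.5
position: [473.6, -128.3, 86.1]
tcp_rot: [-3.135, -0.21, 0.0]
contact_force: [-0.5, 0.8, 0.8]
width: 60.2
grasp_force: 0.0
```

>>> apply_moves:
  commands:
    - [0, 0, -20, 0, 0, 0]
    - [0, 0, -30, 0, 0, 0]
    - [0, 0, -30, 0, 0, 0]
    - [0, 0, 0, 0, 0, 0]

```text
clock: 8.0
position: [474.7, -128.7, 167.9]
tcp_rot: [3.133, 0.21, 0.005]
contact_force: [-0.3, 0.1, -0.7]
width: 62.7
grasp_force: 0.0
```

```bash
sed -i 's/sgr=.*svi/sgr=(504.4,-354.8),sor=(457.2,-361.3),svi/' d.py; python3 d.py sor,165
```

```text
8.0 [ 474.7 -128.7  167.9] [[0.991, 0.133, 0.003], [0.133, -0.991, -0.001], [0.003, 0.002, -1.0]] 62.71767569859027 0.0 [-0.3  0.1 -0.7]
sor,165 [-48.4 228.2   3.2]
```

>>> apply_moves:
  commands:
    - [-9.5, 45, 0, 0, 0, 0]
    - [-9.5, 46, 0, 0, 0, 0]
    - [-9.5, 46, 0, 0, 0, 0]
    - [-9.5, 46, 0, 0, 0, 0]
    - [-9.5, 45, 3, 0, 0, 0]

```text
clock: 8.62
position: [456.4, -362.0, 162.3]
tcp_rot: [-3.134, -0.209, 0.001]
contact_force: [1.2, 0.4, 0.4]
width: 62.4
grasp_force: 0.0
```

>>> apply_moves:
  commands:
    - [0, 0, 0, 0, 0, 0]
    - [0, 0, 15, 0, 0, 0]
    - [0, 0, 0, 0, 0, 0]

```text
clock: 9.0
position: [456.3, -358.7, 146.3]
tcp_rot: [-3.132, -0.211, 0.003]
contact_force: [0.6, -0.4, -0.1]
width: 62.6
grasp_force: 0.0
```

```bash
python3 d.py sor,82
```

```text
9.0 [ 456.3 -358.7  146.3] [[0.991, 0.134, -0.002], [0.134, -0.991, 0.002], [-0.002, -0.003, -1.0]] 62.59398531762903 0.0 [ 0.6 -0.4 -0.1]
sor,82 [ 0.7  2.9 64.3]
```

>>> apply_moves:
  commands:
    - [0.7, 2, 20, 0, 0, 0]
    - [0, 0, 20, 0, 0, 0]
    - [0, 0, 20, 0, 0, 0]
    - [0, 0, 4, 0, 0, 0]
    - [0, 0, 0, 0, 0, 0]

```text
clock: 9.62
position: [458.1, -362.0, 84.4]
tcp_rot: [-3.134, -0.211, 0.0]
contact_force: [-0.3, -0.5, 0.9]
width: 62.7
grasp_force: 0.0
```

>>> apply_moves:
  commands:
    - [0, 0, 0, 0, 0, 0]
    - [0, 0, 0, 0, 0, 0]
    - [0, 0, 0, 0, 0, 0]
    - [0, 0, 0, 0, 0, 0]
    - [0, 0, 0, 0, 0, 0]
  claw: 255
  newtons: 8

```text
clock: 10.25
position: [457.8, -362.1, 84.1]
tcp_rot: [-3.134, -0.21, 0.0]
contact_force: [-0.1, 2.5, 2.9]
width: 24.0
grasp_force: 8.0
```

>>> apply_moves:
  commands:
    - [0, 0, 0, 0, 0, 0]
    - [0, 0, 0, 0, 0, 0]

```text
clock: 10.5
position: [457.9, -362.3, 84.1]
tcp_rot: [-3.134, -0.21, 0.0]
contact_force: [-0.3, 2.6, 3.1]
width: 24.5
grasp_force: 8.0
```

>>> apply_moves:
  commands:
    - [0, -1, -5, 0, 0, 0]
    - [0, 0, -12, 0, 0, 0]
    - [0, 0, -20, 0, 0, 0]
    - [0, 0, -25, 0, 0, 0]
    - [0, 0, 0, 0, 0, 0]
  newtons: 20

```text
clock: 11.12
position: [458.8, -362.5, 148.5]
tcp_rot: [3.131, 0.21, 0.004]
contact_force: [0.9, 0.9, 0.3]
width: 23.5
grasp_force: 19.9
```

>>> apply_moves:
  commands:
    - [0, 0, -25, 0, 0, 0]
    - [0, 0, -30, 0, 0, 0]
    - [0, 0, -20, 0, 0, 0]
    - [0, 0, 0, 0, 0, 0]

```text
clock: 11.62
position: [458.2, -361.9, 222.0]
tcp_rot: [3.133, 0.21, 0.002]
contact_force: [-0.1, 0.3, 0.1]
width: 23.5
grasp_force: 19.9
```

```bash
python3 d.py oran,222
```

```text
11.625 [ 458.2 -361.9  222. ] [[0.991, 0.133, 0.002], [0.133, -0.991, -0.002], [0.001, 0.002, -1.0]] 23.46043430052251 19.94353160262108 [-0.1  0.3  0.1]
oran,222 [ 2.438e+02 -2.359e+02 -1.000e-01]
```

>>> apply_moves:
  commands:
    - [30, -29.5, 0, 0, 0, 0]
    - [30, -29.5, 0, 0, 0, 0]
    - [30, -29.5, 0, 0, 0, 0]
    - [30, -29.5, 0, 0, 0, 0]
    - [30, -29.5, 0, 0, 0, 0]

```text
clock: 12.25
position: [587.0, -193.9, 219.6]
tcp_rot: [-3.134, -0.21, 0.003]
contact_force: [1.2, 0.3, -0.8]
width: 23.7
grasp_force: 19.9
```

>>> apply_moves:
  commands:
    - [31, -29.5, 0, 0, 0, 0]
    - [31, -29.5, 0, 0, 0, 0]
    - [31, -29.5, 0, 0, 0, 0]
    - [0, 0, 0, 0, 0, 0]
    - [0, 0, 0, 0, 0, 0]

```text
clock: 12.88
position: [666.5, -95.3, 219.8]
tcp_rot: [-3.134, -0.21, 0.003]
contact_force: [0.4, -0.6, -0.3]
width: 23.6
grasp_force: 19.9
```

```bash
python3 d.py oran,110
```

```text
12.875 [666.5 -95.3 219.8] [[0.991, 0.134, -0.002], [0.134, -0.991, 0.0], [-0.002, -0.0, -1.0]] 23.59600697253487 19.943440854549408 [ 0.4 -0.6 -0.3]
oran,110 [  2.    0.7 109.8]
```

>>> apply_moves:
  commands:
    - [2, 1, 25, 0, 0, 0]
    - [0, 0, 30, 0, 0, 0]
    - [0, 0, 30, 0, 0, 0]
    - [0, 0, 25, 0, 0, 0]
    - [0, 0, 0, 0, 0, 0]

```text
clock: 13.5
position: [667.3, -96.6, 109.1]
tcp_rot: [-3.134, -0.208, 0.006]
contact_force: [1.2, 1.3, 0.1]
width: 23.6
grasp_force: 19.9
```

>>> apply_moves:
  commands:
    - [0, 0, 8, 0, 0, 0]
    - [0, 0, 6, 0, 0, 0]
    - [0, 0, 3, 0, 0, 0]
    - [0, 0, 0, 0, 0, 0]
    - [0, 0, 0, 0, 0, 0]

```text
clock: 14.12
position: [669.4, -95.9, 94.4]
tcp_rot: [3.134, 0.21, 0.001]
contact_force: [-0.4, 0.1, -0.7]
width: 23.6
grasp_force: 19.9
```

>>> apply_moves:
  commands:
    - [0, 0, 3, 0, 0, 0]
    - [0, 0, 2, 0, 0, 0]
    - [0, 0, 1, 0, 0, 0]
    - [0, 0, 0, 0, 0, 0]

```text
clock: 14.62
position: [669.3, -95.9, 88.1]
tcp_rot: [3.135, 0.21, 0.0]
contact_force: [-0.3, -0.5, -1.0]
width: 23.7
grasp_force: 20.0
```

>>> apply_moves:
  commands:
    - [0, 0, 0.8, 0, 0, 0]
    - [0, 0, 0, 0, 0, 0]

```text
clock: 14.88
position: [669.6, -95.7, 87.9]
tcp_rot: [-3.135, -0.21, -0.001]
contact_force: [0.2, 2.3, 7.0]
width: 23.3
grasp_force: 20.0
```

>>> apply_moves:
  commands:
    - [0, 0, 0, 0, 0, 0]
    - [0, 0, 0, 0, 0, 0]
    - [0, 0, 0, 0, 0, 0]
    - [0, 0, 0, 0, 0, 0]
  claw: 80

```text
clock: 15.38
position: [669.2, -95.9, 87.2]
tcp_rot: [-3.135, -0.21, 0.0]
contact_force: [1.0, 0.6, 0.8]
width: 60.4
grasp_force: 0.0
```

>>> apply_moves:
  commands:
    - [0, 0, -20, 0, 0, 0]
    - [0, 0, -30, 0, 0, 0]
    - [0, 0, -32, 0, 0, 0]
    - [0, 0, 0, 0, 0, 0]

```text
clock: 15.88
position: [670.7, -96.2, 171.9]
tcp_rot: [3.133, 0.21, 0.007]
contact_force: [1.2, 0.2, -0.2]
width: 62.8
grasp_force: 0.0
```

```bash
python3 d.py sgr,170
```

```text
15.875 [670.7 -96.2 171.9] [[0.991, 0.133, 0.004], [0.133, -0.991, -0.001], [0.004, 0.002, -1.0]] 62.75206498564635 0.0 [ 1.2  0.2 -0.2]
sgr,170 [-199.3  234.1    1.5]
```

>>> apply_moves:
  commands:
    - [-28.5, 33.5, 0, 0, 0, 0]
    - [-28.5, 33.5, 0, 0, 0, 0]
    - [-28.5, 33.5, 0, 0, 0, 0]
    - [-28.5, 33.5, 0, 0, 0, 0]
    - [-28.5, 33.5, 0, 0, 0, 0]

```text
clock: 16.5
position: [549.1, -281.8, 168.4]
tcp_rot: [-3.134, -0.21, 0.001]
contact_force: [0.9, -0.7, 0.4]
width: 62.5
grasp_force: 0.0
```

>>> apply_moves:
  commands:
    - [-28.5, 33.5, 0, 0, 0, 0]
    - [-28.5, 33, 0, 0, 0, 0]
    - [0, 0, 15, 0, 0, 0]
    - [0, 0, 0, 0, 0, 0]

```text
clock: 17.0
position: [501.9, -353.4, 152.5]
tcp_rot: [-3.132, -0.209, 0.003]
contact_force: [0.2, 0.2, 0.6]
width: 62.5
grasp_force: 0.0
```

```bash
python3 d.py sgr,84
```

```text
17.0 [ 501.9 -353.4  152.5] [[0.991, 0.133, -0.002], [0.133, -0.991, 0.002], [-0.002, -0.003, -1.0]] 62.52841123619883 0.0 [0.2 0.2 0.6]
sgr,84 [ 2.4  1.9 68.5]
```

>>> apply_moves:
  commands:
    - [2, 1, 22, 0, 0, 0]
    - [0, 0, 22, 0, 0, 0]
    - [0, 0, 20, 0, 0, 0]
    - [0, 0, 4, 0, 0, 0]
    - [0, 0, 0, 0, 0, 0]

```text
clock: 17.62
position: [505.3, -354.6, 86.6]
tcp_rot: [-3.134, -0.211, 0.0]
contact_force: [0.6, -0.1, 0.8]
width: 62.9
grasp_force: 0.0
```

>>> apply_moves:
  commands:
    - [0, 0, 0, 0, 0, 0]
    - [0, 0, 0, 0, 0, 0]
    - [0, 0, 0, 0, 0, 0]
    - [0, 0, 0, 0, 0, 0]
    - [0, 0, 0, 0, 0, 0]
  claw: 255
  newtons: 8

```text
clock: 18.25
position: [504.8, -354.9, 86.4]
tcp_rot: [-3.134, -0.21, 0.0]
contact_force: [-0.1, 1.5, 2.7]
width: 24.2
grasp_force: 8.0
```

>>> apply_moves:
  commands:
    - [0, 0, 0, 0, 0, 0]
    - [0, 0, 0, 0, 0, 0]

```text
clock: 18.5
position: [504.8, -354.9, 86.3]
tcp_rot: [-3.134, -0.21, 0.0]
contact_force: [-0.3, 2.6, 3.2]
width: 23.7
grasp_force: 8.0
```

>>> apply_moves:
  commands:
    - [0, -1, -5, 0, 0, 0]
    - [0, 0, -12, 0, 0, 0]
    - [0, 0, -20, 0, 0, 0]
    - [0, 0, -25, 0, 0, 0]
    - [0, 0, 0, 0, 0, 0]
  newtons: 20

```text
clock: 19.12
position: [505.8, -355.1, 150.8]
tcp_rot: [3.132, 0.21, 0.005]
contact_force: [-0.3, 0.5, -0.8]
width: 23.1
grasp_force: 20.0
```

>>> apply_moves:
  commands:
    - [0, 0, -25, 0, 0, 0]
    - [0, 0, -30, 0, 0, 0]
    - [0, 0, -30, 0, 0, 0]
    - [0, 0, 0, 0, 0, 0]

```text
clock: 19.62
position: [505.5, -354.8, 235.1]
tcp_rot: [3.132, 0.21, 0.004]
contact_force: [0.4, 0.2, -1.2]
width: 23.7
grasp_force: 20.0
```

```bash
python3 d.py gree,232; python3 - <<'E'
from h import *
s=cams.grab_frame("scene")
cv2.imwrite("pics/v4.png",cv2.resize(s[120:300,90:350],None,fx=3,fy=3,interpolation=2)[:,:,::-1])
E
```

```text
19.625 [ 505.5 -354.8  235.1] [[0.991, 0.133, 0.003], [0.133, -0.991, -0.002], [0.002, 0.003, -1.0]] 23.650329749330222 19.986435767932562 [ 0.4  0.2 -1.2]
gree,232 [  92.2 -404.5    2.3]
```

View pics/v4.png

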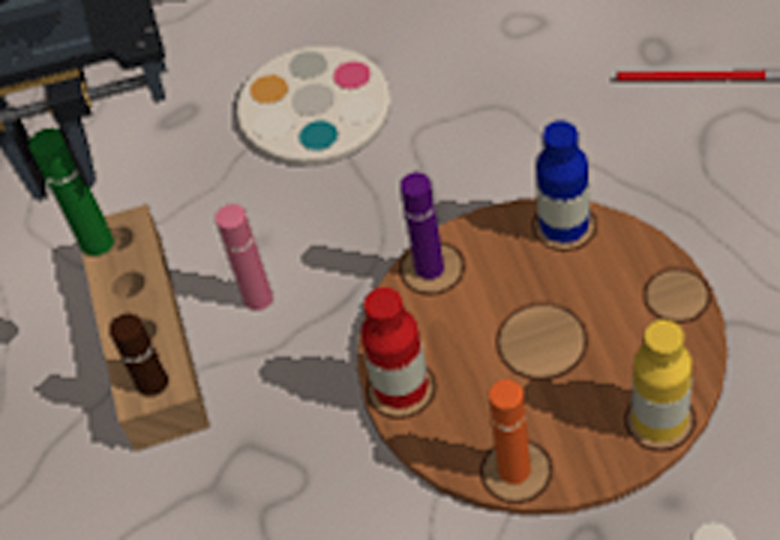

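Orange and violet are standing on their rings, brown is still in the block, and green is held.

>>> apply_moves:
  commands:
    - [10.5, -45, 0, 0, 0, 0]
    - [10, -45, 0, 0, 0, 0]
    - [10, -45, 0, 0, 0, 0]
    - [10, -45, 0, 0, 0, 0]
    - [10, -45, 0, 0, 0, 0]

```text
clock: 20.3
position: [524.1, -122.7, 232.0]
tcp_rot: [-3.134, -0.21, 0.003]
contact_force: [0.7, 0.1, -0.2]
width: 23.4
grasp_force: 20.0
```

>>> apply_moves:
  commands:
    - [10, -45, 0, 0, 0, 0]
    - [10, -45, 0, 0, 0, 0]
    - [10, -45, 0, 0, 0, 0]
    - [11, -45, 0, 0, 0, 0]
    - [0, 0, 0, 0, 0, 0]

```text
clock: 20.92
position: [540.8, 62.1, 232.0]
tcp_rot: [-3.134, -0.215, 0.003]
contact_force: [-0.6, 0.1, -0.2]
width: 23.8
grasp_force: 20.0
```

```bash
python3 d.py gree,110
```

```text
20.925 [540.8  62.1 232. ] [[0.991, 0.137, -0.002], [0.137, -0.991, 0.0], [-0.002, -0.001, -1.0]] 23.793343926022633 19.986727840805543 [-0.6  0.1 -0.2]
gree,110 [  1.8   4.  122. ]
```

>>> apply_moves:
  commands:
    - [2, 1, 28, 0, 0, 0]
    - [0, 0, 30, 0, 0, 0]
    - [0, 0, 30, 0, 0, 0]
    - [0, 0, 28, 0, 0, 0]
    - [0, 0, 0, 0, 0, 0]

```text
clock: 21.55
position: [541.7, 58.0, 115.1]
tcp_rot: [-3.134, -0.209, 0.008]
contact_force: [-0.3, 0.3, -0.5]
width: 23.6
grasp_force: 20.0
```

```bash
python3 d.py gree,96
```

```text
21.55 [541.7  58.  115.1] [[0.991, 0.133, -0.005], [0.133, -0.991, -0.0], [-0.005, -0.0, -1.0]] 23.627825542943203 19.986482590029482 [-0.3  0.3 -0.5]
gree,96 [ 1.4 -0.2 19.1]
```

>>> apply_moves:
  commands:
    - [0, 0, 8, 0, 0, 0]
    - [0, 0, 7, 0, 0, 0]
    - [0, 0, 3, 0, 0, 0]
    - [0, 0, 0, 0, 0, 0]
    - [0, 0, 0, 0, 0, 0]

```text
clock: 22.18
position: [543.7, 58.8, 99.6]
tcp_rot: [-3.135, -0.21, -0.001]
contact_force: [-0.4, 0.6, -0.6]
width: 23.3
grasp_force: 20.0
```

>>> apply_moves:
  commands:
    - [0, 0, 4, 0, 0, 0]
    - [0, 0, 3, 0, 0, 0]
    - [0, 0, 1.5, 0, 0, 0]
    - [0, 0, 0, 0, 0, 0]
    - [0, 0, 0, 0, 0, 0]

```text
clock: 22.8
position: [543.6, 58.7, 90.9]
tcp_rot: [3.135, 0.21, 0.0]
contact_force: [-0.4, -0.7, -1.0]
width: 23.8
grasp_force: 20.0
```

>>> apply_moves:
  commands:
    - [0, 0, 1, 0, 0, 0]
    - [0, 0, 0, 0, 0, 0]

```text
clock: 23.05
position: [543.9, 58.9, 90.2]
tcp_rot: [-3.134, -0.21, -0.001]
contact_force: [-0.4, 0.6, 6.2]
width: 23.9
grasp_force: 20.0
```

>>> apply_moves:
  commands:
    - [0, 0, 0, 0, 0, 0]
    - [0, 0, 0, 0, 0, 0]
    - [0, 0, 0, 0, 0, 0]
    - [0, 0, 0, 0, 0, 0]
  claw: 80

```text
clock: 23.55
position: [543.5, 58.7, 89.8]
tcp_rot: [-3.135, -0.21, 0.0]
contact_force: [-0.1, 0.4, -0.0]
width: 60.4
grasp_force: 0.0
```

>>> apply_moves:
  commands:
    - [0, 0, -20, 0, 0, 0]
    - [0, 0, -30, 0, 0, 0]
    - [0, 0, -25, 0, 0, 0]
    - [0, 0, 0, 0, 0, 0]

```text
clock: 24.05
position: [544.6, 58.8, 166.5]
tcp_rot: [3.134, 0.21, 0.005]
contact_force: [-0.1, 0.6, 0.1]
width: 62.7
grasp_force: 0.0
```

```bash
python3 d.py pot,140
```

```text
24.05 [544.6  58.8 166.5] [[0.991, 0.133, 0.003], [0.133, -0.991, -0.0], [0.003, 0.0, -1.0]] 62.689901184130996 0.0 [-0.1  0.6  0.1]
pot,140 [ -18.5 -243.7   26.3]
```

>>> apply_moves:
  commands:
    - [-3, -48, 0, 0, 0, 0]
    - [-4, -49, 0, 0, 0, 0]
    - [-4, -49, 0, 0, 0, 0]
    - [-4, -49, 0, 0, 0, 0]
    - [-4, -48, 10, 0, 0, 0]
  claw: 0

```text
clock: 24.68
position: [491.9, 298.6, 154.4]
tcp_rot: [-3.134, -0.21, -0.001]
contact_force: [2.0, 0.1, 0.7]
width: 91.1
grasp_force: 0.0
```

>>> apply_moves:
  commands:
    - [0, 0, 10, 0, 0, 0]
    - [0, 0, 0, 0, 0, 0]
    - [0, 0, 0, 0, 0, 0]

```text
clock: 25.05
position: [492.6, 296.0, 144.8]
tcp_rot: [3.134, 0.208, -0.0]
contact_force: [1.1, 1.0, 0.1]
width: 91.5
grasp_force: 0.0
```

```bash
python3 d.py pot,41; python3 - <<'E'
from h import *
s=cams.grab_frame("scene");o=cv2.imread("pics/scene0.png")
c=lambda m:cv2.resize(m[120:220,340:470],None,fx=3,fy=3,interpolation=2)
z=c(o);t=np.linspace(0,6.28,40)
for h in (0,72):
    q=proj('scene',[[493.9+30*np.cos(a),297.8+30*np.sin(a),h] for a in t]);q=((q-[340,120]+.5)*3-.5).astype(np.int32)
    cv2.polylines(z,[q],True,(0,255,0),1)
cv2.imwrite("pics/p1.png",cv2.hconcat([z,c(s[:,:,::-1])]))
E
```

```text
25.05 [492.6 296.  144.8] [[0.991, 0.132, -0.0], [0.132, -0.991, -0.0], [-0.0, 0.0, -1.0]] 91.468936076075 0.0 [1.1 1.  0.1]
pot,41 [  1.5  -1.6 103.8]
```

View pics/p1.png

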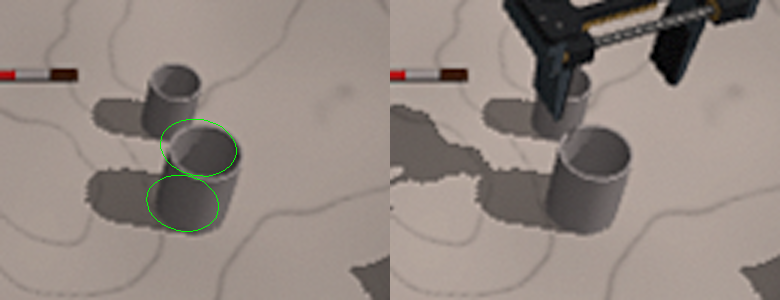

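The large pot's rim centre is at (204,153) in the crop, against a prediction of (199,148). That is the same small camera bias as before, within 3 mm, so I descend.

>>> apply_moves:
  commands:
    - [2.5, -2.5, 25, 0, 0, 0]
    - [0, 0, 25, 0, 0, 0]
    - [0, 0, 25, 0, 0, 0]
    - [0, 0, 20, 0, 0, 0]
    - [0, 0, 4, 0, 0, 0]

```text
clock: 25.72
position: [494.3, 298.9, 45.2]
tcp_rot: [3.134, 0.208, -0.002]
contact_force: [-0.2, 0.4, -0.5]
width: 91.7
grasp_force: 0.0
```

>>> apply_moves:
  commands:
    - [0, 0, 0, 0, 0, 0]
    - [0, 0, 0, 0, 0, 0]
    - [0, 0, 0, 0, 0, 0]
    - [0, 0, 0, 0, 0, 0]
  claw: 255
  newtons: 8

```text
clock: 26.22
position: [494.8, 300.1, 46.4]
tcp_rot: [-3.134, -0.21, -0.001]
contact_force: [-0.5, 0.9, 6.1]
width: 60.6
grasp_force: 8.0
```

>>> apply_moves:
  commands:
    - [0, 0, 0, 0, 0, 0]
    - [0, 0, 0, 0, 0, 0]
    - [0, 0, 0, 0, 0, 0]
  newtons: 20

```text
clock: 26.6
position: [494.8, 300.1, 46.4]
tcp_rot: [-3.134, -0.21, -0.001]
contact_force: [-0.8, -0.7, 7.9]
width: 60.0
grasp_force: 20.0
```

>>> apply_moves:
  commands:
    - [0, 0, -8, 0, 0, 0]
    - [0, 0, -20, 0, 0, 0]
    - [0, 0, -30, 0, 0, 0]
    - [0, 0, -30, 0, 0, 0]
    - [0, 0, 0, 0, 0, 0]

```text
clock: 27.22
position: [495.6, 300.4, 136.2]
tcp_rot: [-3.133, -0.21, -0.006]
contact_force: [0.3, -1.3, -2.0]
width: 60.1
grasp_force: 20.0
```

>>> apply_moves:
  commands:
    - [0, 0, -30, 0, 0, 0]
    - [0, 0, -30, 0, 0, 0]
    - [0, 0, -15, 0, 0, 0]
    - [0, 0, 0, 0, 0, 0]

```text
clock: 27.72
position: [494.6, 299.9, 208.9]
tcp_rot: [-3.134, -0.21, -0.001]
contact_force: [-0.8, -1.2, -1.0]
width: 60.2
grasp_force: 20.0
```

```bash
python3 d.py mid,210; python3 - <<'E'
from h import *
s=cams.grab_frame("scene")
cv2.imwrite("pics/p2.png",cv2.resize(s[80:300,200:460],None,fx=2.7,fy=2.7,interpolation=2)[:,:,::-1])
E
```

```text
27.725 [494.6 299.9 208.9] [[0.991, 0.133, 0.001], [0.133, -0.991, 0.0], [0.001, -0.0, -1.0]] 60.21743395121952 19.999463483691216 [-0.8 -1.2 -1. ]
mid,210 [ 18.4 360.4  -1.1]
```

View pics/p2.png

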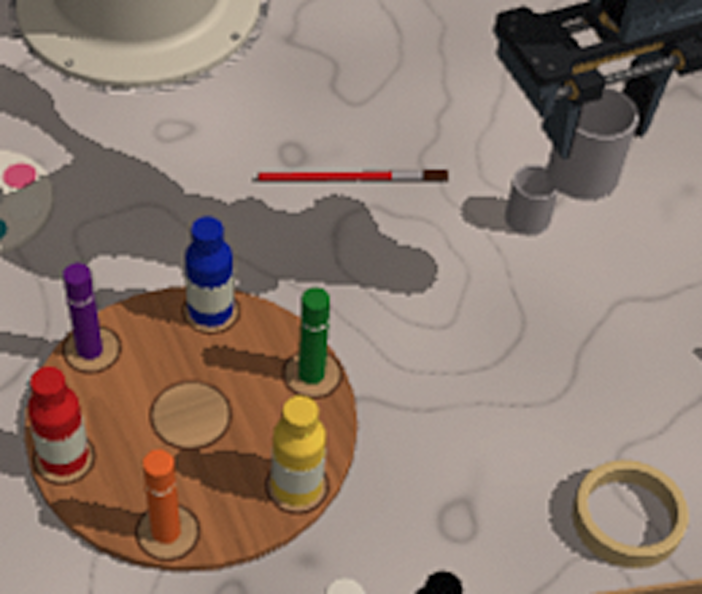

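The pot is lifted upright at about (592,145), and all three sticks stand on their rings. Next I carry the pot to the middle ring.

>>> apply_moves:
  commands:
    - [2, 40, 0, 0, 0, 0]
    - [2, 40, 0, 0, 0, 0]
    - [2, 40, 0, 0, 0, 0]
    - [2, 40, 0, 0, 0, 0]
    - [2, 40, 0, 0, 0, 0]

```text
clock: 28.4
position: [530.4, 101.6, 207.3]
tcp_rot: [3.135, 0.21, -0.004]
contact_force: [0.6, 0.2, -1.9]
width: 60.2
grasp_force: 20.0
```

>>> apply_moves:
  commands:
    - [2, 40, 0, 0, 0, 0]
    - [2, 40, 0, 0, 0, 0]
    - [2, 40, 0, 0, 0, 0]
    - [2, 40, 0, 0, 0, 0]
    - [0, 0, 0, 0, 0, 0]

```text
clock: 29.02
position: [560.0, -56.8, 207.2]
tcp_rot: [-3.135, -0.205, 0.003]
contact_force: [0.2, 1.3, -2.3]
width: 60.0
grasp_force: 20.0
```

```bash
python3 d.py mid,80
```

```text
29.025 [560.  -56.8 207.2] [[0.991, 0.13, -0.002], [0.13, -0.991, 0.0], [-0.002, -0.0, -1.0]] 60.01242628251907 19.999166568741202 [ 0.2  1.3 -2.3]
mid,80 [  1.4  -1.9 127.2]
```

>>> apply_moves:
  commands:
    - [1, -1, 25, 0, 0, 0]
    - [0, 0, 30, 0, 0, 0]
    - [0, 0, 30, 0, 0, 0]
    - [0, 0, 25, 0, 0, 0]
    - [0, 0, 10, 0, 0, 0]

```text
clock: 29.65
position: [559.7, -52.5, 86.7]
tcp_rot: [-3.133, -0.21, 0.005]
contact_force: [-0.1, -0.7, -0.6]
width: 60.2
grasp_force: 20.0
```

>>> apply_moves:
  commands:
    - [0, 0, 4, 0, 0, 0]
    - [0, 0, 0, 0, 0, 0]
    - [0, 0, 0, 0, 0, 0]

```text
clock: 30.02
position: [561.6, -53.5, 85.5]
tcp_rot: [3.134, 0.21, 0.002]
contact_force: [-0.3, 0.2, -0.3]
width: 60.2
grasp_force: 20.0
```

```bash
python3 d.py mid,60.5;python3 - <<'E'
from h import *
s=cams.grab_frame("scene")
cv2.imwrite("pics/p3.png",cv2.resize(s[140:300,190:350],None,fx=3.7,fy=3.7,interpolation=2)[:,:,::-1])
E
```

```text
30.025 [561.6 -53.5  85.5] [[0.991, 0.133, 0.001], [0.133, -0.991, -0.0], [0.001, 0.0, -1.0]] 60.22589961306207 19.999471697956324 [-0.3  0.2 -0.3]
mid,60.5 [-0.9  1.2 25. ]
```

View pics/p3.png

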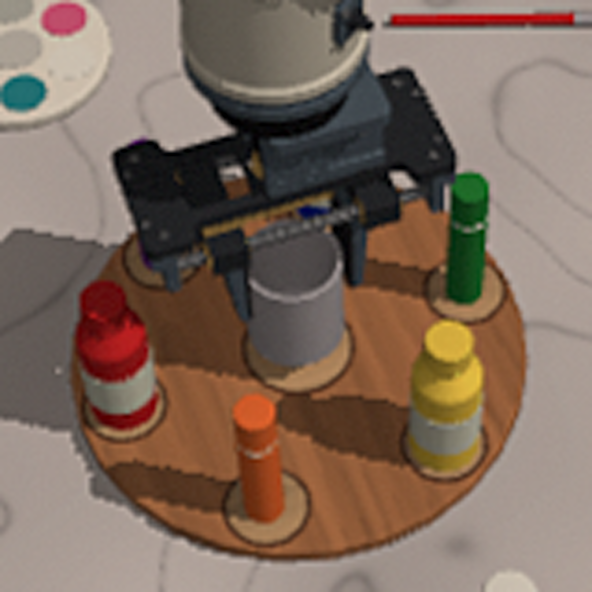

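The pot hangs centred over the middle ring. The gripper body stays clear of red and green, both horizontally and above their tops, so I lower it.

>>> apply_moves:
  commands:
    - [-1, 0, 7, 0, 0, 0]
    - [0, 0, 6, 0, 0, 0]
    - [0, 0, 4, 0, 0, 0]
    - [0, 0, 0, 0, 0, 0]
    - [0, 0, 0, 0, 0, 0]

```text
clock: 30.7
position: [560.3, -53.5, 67.9]
tcp_rot: [3.135, 0.21, 0.0]
contact_force: [-0.8, 0.2, -1.2]
width: 60.1
grasp_force: 20.0
```

>>> apply_moves:
  commands:
    - [0, 0, 3, 0, 0, 0]
    - [0, 0, 2, 0, 0, 0]
    - [0, 0, 0, 0, 0, 0]
    - [0, 0, 0, 0, 0, 0]

```text
clock: 31.2
position: [560.2, -53.6, 62.8]
tcp_rot: [3.135, 0.21, 0.0]
contact_force: [-0.4, -0.9, -1.9]
width: 60.0
grasp_force: 20.0
```

>>> apply_moves:
  commands:
    - [0, 0, 1.2, 0, 0, 0]
    - [0, 0, 0.8, 0, 0, 0]
    - [0, 0, 0, 0, 0, 0]

```text
clock: 31.58
position: [560.1, -53.5, 60.8]
tcp_rot: [-3.135, -0.21, 0.0]
contact_force: [-0.6, 0.2, -0.2]
width: 59.9
grasp_force: 20.0
```

>>> apply_moves:
  commands:
    - [0, 0, 0.7, 0, 0, 0]
    - [0, 0, 0, 0, 0, 0]

```text
clock: 31.82
position: [560.2, -53.6, 60.4]
tcp_rot: [3.134, 0.21, 0.0]
contact_force: [-1.5, 0.5, 4.7]
width: 60.0
grasp_force: 20.0
```

>>> apply_moves:
  commands:
    - [0, 0, 0, 0, 0, 0]
    - [0, 0, 0, 0, 0, 0]
    - [0, 0, 0, 0, 0, 0]
    - [0, 0, 0, 0, 0, 0]
    - [0, 0, 0, 0, 0, 0]
  claw: 0

```text
clock: 32.45
position: [560.2, -53.5, 60.1]
tcp_rot: [-3.135, -0.21, 0.0]
contact_force: [0.3, 0.1, 0.4]
width: 91.0
grasp_force: 0.0
```

>>> apply_moves:
  commands:
    - [0, 0, -15, 0, 0, 0]
    - [0, 0, -30, 0, 0, 0]
    - [0, 0, -40, 0, 0, 0]
    - [0, 0, -40, 0, 0, 0]
    - [0, 0, -20, 0, 0, 0]

```text
clock: 33.08
position: [560.9, -53.7, 208.5]
tcp_rot: [3.134, 0.21, 0.005]
contact_force: [0.8, -0.1, 0.1]
width: 91.0
grasp_force: 0.0
```

>>> apply_moves:
  commands:
    - [0, -40, 0, 0, 0, 0]
    - [0, -50, 0, 0, 0, 0]
    - [0, -50, 0, 0, 0, 0]
    - [0, -50, 0, 0, 0, 0]
    - [0, -50, 0, 0, 0, 0]

```text
clock: 33.7
position: [527.8, 185.9, 206.3]
tcp_rot: [-3.134, -0.21, -0.002]
contact_force: [0.2, 0.4, -0.1]
width: 91.5
grasp_force: 0.0
```

>>> apply_moves:
  commands:
    - [0, -40, 0, 0, 0, 0]
    - [0, 0, 0, 0, 0, 0]
    - [0, 0, 0, 0, 0, 0]
    - [0, 0, 0, 0, 0, 0]

```text
clock: 34.2
position: [523.1, 223.0, 205.5]
tcp_rot: [3.135, 0.208, 0.0]
contact_force: [-0.3, -0.1, 0.3]
width: 91.1
grasp_force: 0.0
```

```bash
python3 - <<'E'
from h import *
t=cams.grab_frame("top");s=cams.grab_frame("scene")
c=lambda m:cv2.resize(m,(400,400),interpolation=2)
cv2.imwrite("pics/f1.png",cv2.hconcat([c(t[130:290,230:390]),c(s[140:300,190:350])])[:,:,::-1])
E
```

```text
(no output)
```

View pics/f1.png

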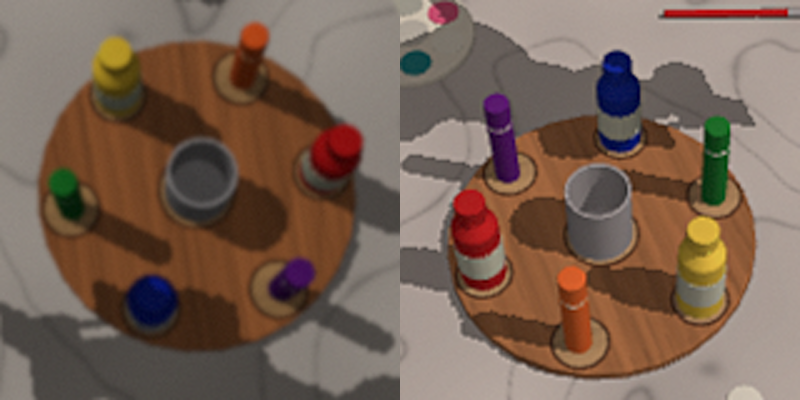

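Everything stands on its ring, with the pot rim at (201,174) in the top crop. I'll check the pot and stick tops numerically before handing in.

```bash
python3 - <<'E'
from h import *
m=np.array([560.9,-54.8])
for k,p,z,t in [('pot',(201,174),86,m),('o',(255,38),124,(668.4,-95.7)),('g',(64,183),124,(542.9,58.4)),('v',(299,273),124,(472,-127.7))]:
    print(k,(back('top',(np.array(p)+.5)/2.5-.5+[230,130],z)-t).round(1))
E
```

```text
pot [-1.5  0.3]
o [-2.9 -0.8]
g [-1.1 -1.6]
v [ 0.  -0.9]
```

```bash
python3 -c "
from bench import order
print(order.hand_in())"
```

```text
the job is handed in; nothing more can be done
None
```

The job is handed in: the orange, green and violet sticks and the water pot stand upright on their rings, all within about 3 mm of the ring centres on the last camera check. The bottles still stand in place, and brown was still in its hole when last seen, just after the third stick was drawn.

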